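# Snap a drawing marker into its desk dock and push its nib home in the sealing socket

### The arm

A 6-joint arm with a two-finger parallel gripper is mounted at the origin on the work surface. World frame = base frame: x ahead of the robot, y to its left, z up, the work surface at z = 0. Lengths are in m, angles in degrees, forces in N, time in s.
With the tool pointing down it reaches from about 0.25 to 0.725 m from the base axis. Payload 9.7 kg.
Tool frame: the origin (TCP) lies at the very end of the fingers, on their centre line; the grasp point (between the pads) lies 19 mm behind it (bot.grip_depth is the distance from the TCP to the grasp point, in m); z points along the fingers, y is the direction in which the jaws open and shut (so a half turn about z gives the same grasp; the last joint's range is limited). The gripper opens to 85 mm and grips with 20 to 120 N. Pads are 22 mm wide; open, the fingers measure 114 mm over their backs; the gripper's body (76 mm by 85 mm) begins 54 mm behind the grasp point. The pads swing forward as they close: fully open they stand 13 mm farther back than shut.
Start: joints at [-66.062, 4.979, 10.078, 95.1, 0, 90], TCP at [0.223, -0.503, 0.231] pointing down, gripper open.
Joint ranges: [-179.16, 179.16], [-48.56, 103.87], [-65.8, 70.77], [-126.05, 130.52], [-82.76, 87.17], [-180, 180]. Speed limits (degrees/s): [127.2, 127.2, 147.25, 180, 180, 180].

### API

Orientations are given as [roll, pitch, yaw] about the fixed x, y, z axes, in that order (R = Rz(yaw) Ry(pitch) Rx(roll)).
In Python, from workcell import telemetry, optics, order, bot gives the robot as it stands. The module is installed in compiled form; this text tells all that it offers.
- The arm moves only by the shell command python3 -m inch 'ROWS' [FORCE]. ROWS is JSON, a list of rows, each a list of 7 numbers: the shift along the tool's x, y, z in m, then the turn, a rotation vector about the tool's x, y, z in rad, then the closure, from 0 (fully open) to 1 (shut). In form: [[tx, ty, tz, rx, ry, rz, grip], ...]. A call has 1 to 12 rows; each row is the pose to reach, as a shift and turn from the pose commanded when the call began, along the tool's axes at that moment; what a row does not reach only later rows make up. A row lasts 1/12 s, in which the tool goes at most 41.7 mm and 7.16 degrees, less where a joint would pass 70% of its speed; a pose out of reach is approached as far as the arm can. A call with a gripper value outside its range is refused whole. The fingers move at their own pace and stop on an object; FORCE is the grip in N (left out, the last holds). Time passes only in rows, so rows that repeat a pose let the fingers close. It gives the time, the measured TCP pose, the force and the opening at its end, in the units of the state.
- telemetry.get_obs(): the state, without advancing time (a new reading comes with each control period).
- optics.camera(name): name is "scene" or "top" or "wrist"; returns (picture, depth): 480x640x3 uint8, red, green, blue; 480x640 float32, m along the optical axis (not along the pixel's ray), 0 where there is no reading.
- optics.camera_info(name): a dict with "camera_matrix" (3x3 intrinsics, pixels), "xyz" and "attitude" of the camera in the world; the wrist camera has in their place "mount" (4x4, takes a point from camera to tool coordinates, whose origin is the TCP and whose axes are the flange's). Camera axes: x right, y down, z forward; pixel columns grow to the right and rows downward; lengths in m; the calibration is good to about 2 mm. A picture is of the moment at which its call begins: read the wrist's pose just before it. camera_info takes no time and is no camera call.
- order.job_done(): hands the job in, once; it reports no verdict.
The state is a dict: "time": time; "q": joint angles; "qd": joint speeds; "joint_efforts": joint torques, N m; "ee_pos": TCP position; "tcp_rot": TCP orientation; "wrist_force": force on the tool from outside, world axes, zero at the start; "torque": the same for the moment, N m; "opening": finger opening in m.
Only numpy, scipy, OpenCV 4.12 (cv2) and the standard library are available. Lean on these libraries where they do the work, as an engineer would, in place of code of your own. Each camera call takes 0.05 s, during which the arm holds its last target. There are 200 camera calls.

### The job

Put the uncapped marker away: take it from its wooden rest, press it sideways down into the two spring clips of the dock with its nib pointing at the black socket and still outside it, until it snaps fully down in both clips. Then slide it along in the clips until you feel its nib bear against the plug hidden inside the socket, and let go. Work gently: force bends the clips and crushes the nib. Leave the other things on the desk alone.

Things in the scene. Friction and masses are not known exactly. Their poses are not given: they have to be found in the camera images.
- marker: The only uncapped marker: smooth white round barrel 18 mm in diameter, black rear end, tapered black nose and nib, 154 mm long, about 35 g. Origin on its axis at mid length, +x to the nib. Full barrel from x -77 to +61 mm, nose and nib (10, then 6 mm thick) from +61 to +77 mm. It starts on the rest.
- nib (a point): Tip of the marker's nib, on its axis, 77 mm from the marker's origin.
- rest: Fixed wooden pen rest: plate 150 x 56 x 5 mm with two V-notched blocks at x +-50 mm (12 mm wide, tops 34 mm over the desk) that carry the marker along x, its axis 34 mm above the desk. Origin at the centre of the underside; +x is where the nib points. Between the blocks only the plate lies under the marker.
- dock: Fixed aluminium marker dock, base 8 mm thick, 64 mm wide, x from -115 to +125 mm, origin at desk level. The docked marker's axis lies along x at y 0, z 46 mm, nib to +x. Spring clips stand at x -42 and +42 mm. Between them (x -36 to +36 mm) there is only the base, so fingers holding the barrel 0 to 10 mm behind the marker's origin stay clear throughout. Off the middle, press firmly: the barrel may pitch.
- clip_rear (a point): Rear C-shaped spring clip (dock x -42, y 0, z 46 mm, the centre of a seated barrel), 12 mm long in x, open upward: flared mouth 24 mm wide 17 mm above this point, neck 12 mm wide 7 mm above it, hard saddle 9 mm below. Pushing the barrel through both necks takes 4 to 14 N in all; then the jaws pull it onto the saddles. A seated barrel slides along x with 1 to 3 N of drag.
- clip_front (a point): Front spring clip, the same, at dock x +42, y 0, z 46 mm.
- load (a point): Point in the dock (x -9, y 0, z 46 mm) where the marker's origin should come when it is pressed into the clips, give or take 4 mm along x: the barrel then lies across both clips and the nib is 6 mm short of the socket.
- socket: Black tube on the dock's end, outer diameter 31, bore 22 mm, in line with the docked marker. Origin at the centre of its open mouth (dock x 74, z 46 mm); +x points into the bore. Inside, unseen, a firm plug is set 8 to 26 mm deep, different each time: it is felt as a sharp rise in force over the sliding drag. A push of 3 to 6 N above the drag is right; over 10 N crushes the nib.
- pencup: Dark steel pen cup, 72 mm wide, 95 mm tall, fixed, origin under its centre. Bystander.
- eraser: Small block eraser 55 x 24 x 14 mm, origin under its centre. Bystander.
- tape: Roll of tape lying flat, 90 mm in diameter, 24 mm tall, origin under its centre. Bystander.

How it is judged:
By the outcome, as a careful person would: the job done as asked, in the order asked, and still so for the second after the job is handed in, with the robot touching nothing.
It also fails if it takes over 51 s, if anything falls off the work surface, if the arm or the gripper's body presses on something with over 40 N, if the wrist force passes 120 N, or if a joint passes its speed limit or range.

## Working session

There is one attempt and no reset: what is moved stays moved. The work goes in short steps, Python scripts to look and compute and a shell command to move; the robot and the scene stay as the last step left them, time stands still between calls to the robot, and variables do not carry over. Pictures are saved under pics/ and viewed, about 8 in all and at most 12, crops included, and the job is handed in when it is done.

```bash
mkdir -p pics; cat > h.py <<'E'
import numpy as np, cv2
from scipy.spatial.transform import Rotation as R
from workcell import telemetry, optics, order, bot
def cam(n):
    o=telemetry.get_obs(); i=optics.camera_info(n); K=np.array(i["camera_matrix"])
    p,d=optics.camera(n)
    if n=="wrist":
        T=np.eye(4);T[:3,:3]=rot(o["tcp_rot"]);T[:3,3]=o["ee_pos"];M=T@np.array(i["mount"])
    else:
        M=np.eye(4);M[:3,:3]=rot(i["attitude"]);M[:3,3]=i["xyz"]
    return p,d,K,M
def rot(a):
    a=np.array(a); return a if a.shape==(3,3) else R.from_euler('xyz',a,degrees=True).as_matrix()
def onplane(uv,K,M,z):
    uv=np.atleast_2d(uv).astype(float); r=np.c_[uv,np.ones(len(uv))]@np.linalg.inv(K).T@M[:3,:3].T
    s=(z-M[2,3])/r[:,2]; return M[:3,3]+r*s[:,None]
def proj(P,K,M):
    c=(np.atleast_2d(P)-M[:3,3])@M[:3,:3]; c=c@K.T; return c[:,:2]/c[:,2:]
def cloud(d,K,M):
    v,u=np.mgrid[:480,:640]; r=np.stack([u,v,np.ones_like(u)],-1)@np.linalg.inv(K).T*d[...,None]
    return r@M[:3,:3].T+M[:3,3]
def save(n,p): cv2.imwrite("pics/"+n+".png",cv2.cvtColor(p,cv2.COLOR_RGB2BGR))
E
python3 - <<'E'
from h import *
o=telemetry.get_obs();print(o, bot.grip_depth)
for n in("top","scene"):
    print(optics.camera_info(n)); p,d,K,M=cam(n); save(n,p); np.savez(n,p=p,d=d,K=K,M=M)
print(optics.camera_info("wrist"))
E
```

```text
{'time': 0.0, 'q': array([-6.60602190e+01,  5.01228533e+00,  1.00341654e+01,  9.50992204e+01,
        7.03786034e-04,  8.99987023e+01]), 'qd': array([ 0.09495713,  0.03261419,  0.01393602, -0.03817055, -0.0334996 ,
        0.04768784]), 'joint_efforts': array([-6.35956876e-04, -5.20391035e+01,  4.64799500e+01,  1.64222176e-02,
       -7.78387948e-05,  1.51760535e-06]), 'ee_pos': array([ 0.22308796, -0.50247579,  0.23056911]), 'tcp_rot': array([-1.79922660e+02, -7.05537032e-04,  2.39410777e+01]), 'wrist_force': array([-0.04943026, -0.24949714,  0.73000511]), 'torque': array([ 0.0228153 ,  0.04104976, -0.03003308]), 'opening': 0.08554758154533895} 0.0187
{'camera_matrix': array([[607.61265991,   0.        , 323.73702196],
       [  0.        , 607.61265991, 236.43104299],
       [  0.        ,   0.        ,   1.        ]]), 'xyz': array([0.44533772, 0.02857608, 0.96390754]), 'attitude': array([-1.68936453e+02, -1.59729601e-01, -8.86545968e+01])}
{'camera_matrix': array([[608.63902523,   0.        , 305.84799526],
       [  0.        , 608.63902523, 232.56020643],
       [  0.        ,   0.        ,   1.        ]]), 'xyz': array([1.13440153, 0.21608256, 0.91392121]), 'attitude': array([-1.47461689e+02,  4.45206622e-02,  1.11801215e+02])}
{'camera_matrix': array([[338.2368515 ,   0.        , 321.98766308],
       [  0.        , 338.2368515 , 236.31993765],
       [  0.        ,   0.        ,   1.        ]]), 'mount': array([[-3.59256435e-04, -9.60666030e-01, -2.77706049e-01,
         6.99801555e-02],
       [ 9.99999761e-01, -5.09171567e-04,  4.67715700e-04,
        -8.20710708e-05],
       [-5.90718609e-04, -2.77705815e-01,  9.60665983e-01,
        -1.43183017e-01],
       [ 0.00000000e+00,  0.00000000e+00,  0.00000000e+00,
         1.00000000e+00]])}
```

View pics/top.png

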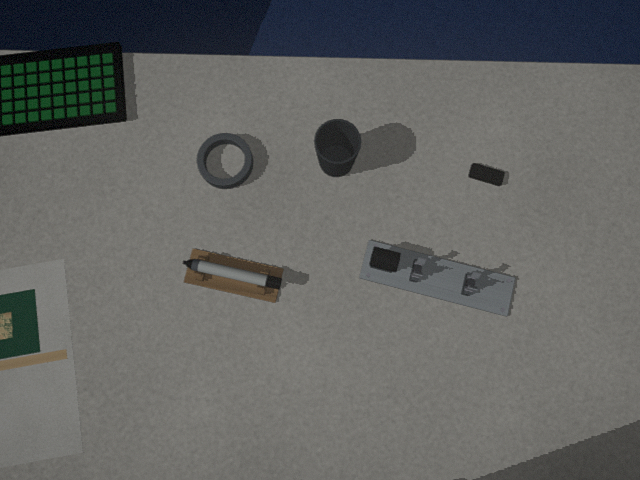

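View pics/scene.png

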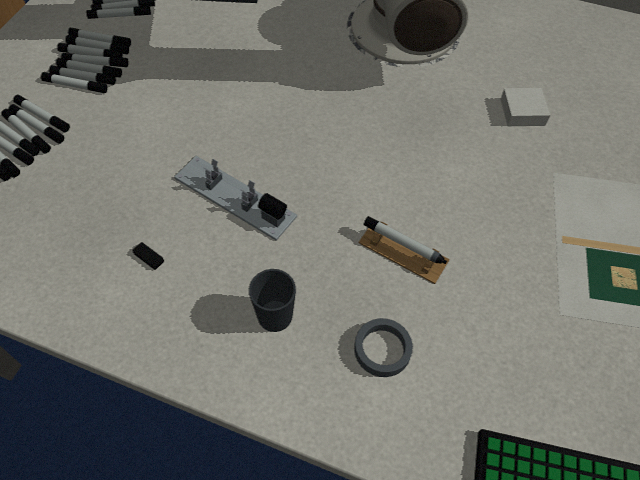

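Top view: the marker lies on its rest from nib (185,264) to rear (281,284). The dock spans (361,240)–(517,314), with its socket at (385,260) and clips at about (418,268) and (470,283). The nib and the socket both point image-left.

```bash
python3 - <<'E'
from h import *
for n,box in (("top",dict(m=(178,240,290,305),k=(350,232,525,320))),("scene",dict(m=(352,208,455,285),k=(165,150,302,245)))):
    f=np.load(n+".npz");p,d,K,M=[f[k] for k in"pdKM"];C=cloud(d,K,M);z=C[...,2]
    for k,(a,b,c,e) in box.items():
        m=np.zeros((480,640),bool);m[b:e,a:c]=1
        # object hull via height
        Z=z*1; sel=m&(Z>0.004)&(Z<0.012)&(d>0)
        pts=C[sel][:,:2]
        r=cv2.minAreaRect((pts*1000).astype(np.float32)); print(n,k,"plate rect mm",r,sel.sum(), "z desk",np.median(z[m&(z<0.004)]))
        if k=="m":
            hsv=cv2.cvtColor(p,cv2.COLOR_RGB2HSV)
            w=m&(hsv[...,1]<40)&(hsv[...,2]>110)&(z>.025)
            t=m&(z>.03)&(z<.06)
            for nm,s in(("white",w),("all",t)):
                uv=np.argwhere(s)[:,::-1]
                P=onplane(uv,K,M,.040)[:,:2]; c0=P.mean(0); u,_,v=np.linalg.svd(P-c0,full_matrices=0); q=(P-c0)@v[0]
                print(nm,s.sum(),"c",c0,"dir",v[0],np.degrees(np.arctan2(v[0,1],v[0,0])),"ends",c0+v[0]*q.min(),c0+v[0]*q.max(),np.ptp(q), "z",z[s].max())
        else:
            s=m&(z>.03)&(z<.08)
            nl,lab,st,ce=cv2.connectedComponentsWithStats(s.astype(np.uint8))
            for i in range(1,nl):
                if st[i,4]>15: print("blob",ce[i],st[i,4],C[lab==i].mean(0),C[lab==i].min(0),C[lab==i].max(0))
E
```

```text
top m plate rect mm ((571.9419555664062, 173.08685302734375), (102.91578674316406, 174.6663055419922), 1.9734318256378174) 1677 z desk 0.0006674424995168904
white 544 c [0.56475515 0.17069399] dir [-0.1878436  -0.98219895] -100.82696578132301 ends [0.58121688 0.25676926] [0.55043464 0.09581468] 0.1638716676988899 z 0.963907540721863
all 1239 c [0.56551578 0.16801067] dir [0.19257609 0.98128204] 78.89683956476017 ends [0.55120177 0.09507283] [0.58091335 0.24646982] 0.15428488113906183 z 0.04915621354634747
top k plate rect mm ((574.7447509765625, -152.672119140625), (137.50506591796875, 273.5410461425781), 0.7180641889572144) 4986 z desk 3.895714907153902e-05
blob [384.31793961 258.98401421] 563 [ 0.59008582 -0.06200069  0.05760348] [ 0.57333077 -0.08495004  0.03593243] [ 0.61096691 -0.03947972  0.06620321]
blob [417.79166667 267.2202381 ] 168 [ 0.58022493 -0.11402559  0.04740818] [ 0.5661658  -0.12255603  0.03015301] [ 0.59407386 -0.10574145  0.06633466]
blob [471.46994536 281.28415301] 183 [ 0.56071742 -0.19540292  0.04686607] [ 0.54702004 -0.20461066  0.03031963] [ 0.57420371 -0.18
[... 438 characters left out ...]
034 ends [0.58609062 0.2439622 ] [0.55507805 0.09191239] 0.15518029809214381 z 0.04755910955546172
scene k plate rect mm ((571.0662841796875, -160.14976501464844), (214.5816650390625, 262.1407470703125), 22.508031845092773) 2915 z desk 0.0007682321628091904
blob [211.64606742 170.81460674] 178 [ 0.56041704 -0.19783405  0.04550476] [ 0.54653825 -0.20681187  0.03007616] [ 0.57572872 -0.18917475  0.06595243]
blob [248.28415301 192.49180328] 183 [ 0.57990383 -0.11597987  0.04534507] [ 0.5666276  -0.1258907   0.03008944] [ 0.59407437 -0.1075767   0.06634302]
blob [271.484 206.324] 500 [ 0.59765704 -0.06310803  0.05435596] [ 0.57628134 -0.08828336  0.03013726] [ 0.61217268 -0.04211968  0.06685941]
```

```bash
cat > dl.py <<'E'
import sys; from h import *
# target x y z yaw(tool x) -> shift/turn in present tool axes
x,y,z,yaw=map(float,sys.argv[1:5]); o=telemetry.get_obs(); R0=rot(o["tcp_rot"]); T=R.from_euler('xyz',[180,0,yaw],degrees=True).as_matrix()
print("shift",np.round(R0.T@(np.array([x,y,z])-o["ee_pos"]),4),"turn",np.round(R.from_matrix(R0.T@T).as_rotvec(),4),"t",o["time"],"F",np.round(o["wrist_force"],2),"op",round(o["opening"],4),"pos",np.round(o["ee_pos"],4),"rpy",np.round(o["tcp_rot"],2))
E
r='[0.587,-0.475,0.04,0,0,-0.96,0]'; python3 -m inch '[[0.587,-0.475,0.04,0,0,-0.96,0],[0.587,-0.475,0.04,0,0,-0.96,0],[0.587,-0.475,0.04,0,0,-0.96,0],[0.587,-0.475,0.04,0,0,-0.96,0],[0.587,-0.475,0.04,0,0,-0.96,0],[0.587,-0.475,0.04,0,0,-0.96,0],[0.587,-0.475,0.04,0,0,-0.96,0],[0.587,-0.475,0.04,0,0,-0.96,0],[0.587,-0.475,0.04,0,0,-0.96,0],[0.587,-0.475,0.04,0,0,-0.96,0],[0.587,-0.475,0.04,0,0,-0.96,0],[0.587,-0.475,0.04,0,0,-0.96,0]]'; python3 dl.py 0.566 0.168 0.19 78.9
```

```text
time: 1.1
ee_pos: [0.4508, -0.056, 0.2046]
tcp_rot: [180.0, 0.0, 78.9]
wrist_force: [1.0, -0.1, -0.8]
opening: 0.0855
shift [0.2419 0.0702 0.0146] turn [0.0001 0.     0.0009] t 1.1 F [ 1.04 -0.09 -0.82] op 0.0855 pos [ 0.4508 -0.056   0.2046] rpy [180.     0.    78.95]
```

```bash
python3 -m inch '[[0.242,0.07,0.015,0,0,0,0],[0.242,0.07,0.015,0,0,0,0],[0.242,0.07,0.015,0,0,0,0],[0.242,0.07,0.015,0,0,0,0],[0.242,0.07,0.015,0,0,0,0],[0.242,0.07,0.015,0,0,0,0],[0.242,0.07,0.015,0,0,0,0],[0.242,0.07,0.015,0,0,0,0],[0.242,0.07,0.015,0,0,0,0]]'
python3 - <<'E'
from h import *
p,d,K,M=cam("wrist"); save("w1",p); C=cloud(d,K,M); z=C[...,2]
s=(z>.036)&(z<.05)&(d>0)&(abs(C[...,0]-.566)<.05)&(abs(C[...,1]-.17)<.1)
uv=np.argwhere(s)[:,::-1]
P=C[s]; c=P[:,:2].mean(0);_,_,v=np.linalg.svd(P[:,:2]-c,full_matrices=0);v=v[0]*np.sign(v[0][1]);q=(P[:,:2]-c)@v
print(len(P),c,np.degrees(np.arctan2(v[1],v[0])),"ends",q.min(),q.max(),"mid",c+v*(q.min()+q.max())/2,"top z",np.percentile(P[:,2],95))
# crest: symmetric edges on barrel by slices
n=np.array([-v[1],v[0]]);w=(P[:,:2]-c)@n
for a in np.arange(-.05,.051,.02):
    k=abs(q-a)<.004
    if k.sum()>5: print(round(a,3),w[k].min(),w[k].max(),P[k,2].max())
E
python3 dl.py 0.566 0.168 0.19 78.9
```

```text
time: 1.85
ee_pos: [0.5652, 0.1658, 0.1893]
tcp_rot: [-179.9, 0.1, 79.0]
wrist_force: [0.2, -0.3, 0.2]
opening: 0.0852
3193 [0.56690973 0.17088963] 78.59488841795014 ends -0.07912622542117914 0.07547076348331953 mid [0.5665483  0.16909799] top z 0.044120168764405554
-0.05 -0.008449204253848947 0.008421858709463013 0.04473694460425448
-0.03 -0.008094750567102956 0.008422445849226055 0.044571004063344744
-0.01 -0.008722149928072749 0.008423124191768286 0.04499257303896459
0.01 -0.008467429254383088 0.00842399100356025 0.045285644419569226
0.03 -0.008143309943746265 0.008415658373478347 0.04469667570351271
0.05 -0.008697097987390219 0.00840267708407746 0.044939050633402255
shift [ 0.0029  0.0002 -0.0002] turn [-0.0004  0.0005  0.0003] t 1.9 F [-0.51 -0.94  0.48] op 0.0858 pos [0.5652 0.1652 0.1898] rpy [-1.7998e+02  3.0000e-02  7.8920e+01]
```

View pics/w1.png

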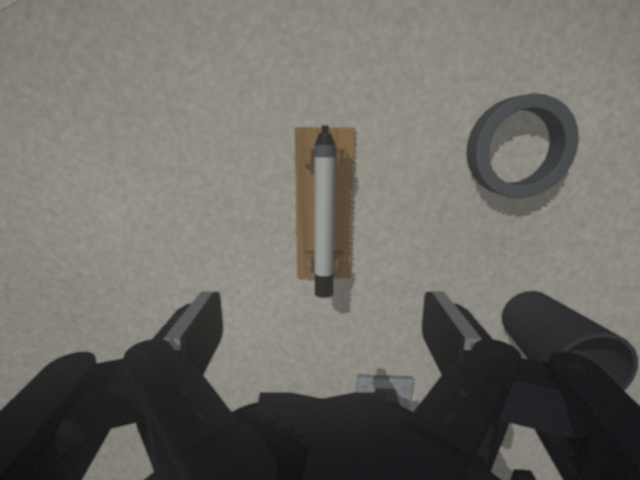

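Wrist view: marker axis at column 324, nib at row 125, rear at row 297, centred between the open fingers. I'll descend and grip about 2 mm behind its origin.

```bash
python3 dl.py 0.5661 0.167 0.0155 78.6; python3 -m inch '[[0.0015,0.0005,0.04,0,0,0.005,0],[0.0015,0.0005,0.08,0,0,0.005,0],[0.0015,0.0005,0.12,0,0,0.005,0],[0.0015,0.0005,0.15,0,0,0.005,0],[0.0015,0.0005,0.165,0,0,0.005,0],[0.0015,0.0005,0.174,0,0,0.005,0],[0.0015,0.0005,0.174,0,0,0.005,0],[0.0015,0.0005,0.174,0,0,0.005,0]]' 60; python3 dl.py 0.5661 0.167 0.0155 78.6
```

```text
shift [0.002  0.0006 0.1743] turn [-0.0004  0.0005  0.0056] t 1.9 F [-0.51 -0.94  0.48] op 0.0858 pos [0.5652 0.1652 0.1898] rpy [-1.7998e+02  3.0000e-02  7.8920e+01]
time: 2.57
ee_pos: [0.5668, 0.1666, 0.0172]
tcp_rot: [179.9, -0.0, 78.6]
wrist_force: [0.8, -0.2, 0.7]
opening: 0.0853
shift [ 0.0002 -0.0007  0.0017] turn [ 0.0012 -0.0006 -0.0002] t 2.5667 F [ 0.82 -0.17  0.68] op 0.0853 pos [0.5668 0.1666 0.0172] rpy [ 1.7993e+02 -3.0000e-02  7.8590e+01]
```

```bash
python3 -m inch '[[0,0,0.0015,0,0,0,0.4],[0,0,0.0015,0,0,0,0.6],[0,0,0.0015,0,0,0,1],[0,0,0.0015,0,0,0,1],[0,0,0.0015,0,0,0,1],[0,0,0.0015,0,0,0,1],[0,0,0.0015,0,0,0,1],[0,0,0.0015,0,0,0,1],[0,0,0.0015,0,0,0,1],[0,0,0.0015,0,0,0,1],[0,0,0.0015,0,0,0,1],[0,0,0.0015,0,0,0,1]]' 60;python3 dl.py 0.5661 0.167 0.0155 78.6
```

```text
time: 3.57
ee_pos: [0.567, 0.1674, 0.0149]
tcp_rot: [179.9, -0.0, 78.6]
wrist_force: [5.3, -0.5, 3.9]
opening: 0.0164
shift [-0.0006 -0.0008 -0.0006] turn [ 0.0014 -0.0006  0.0009] t 3.5667 F [ 5.27 -0.46  3.87] op 0.0164 pos [0.567  0.1674 0.0149] rpy [ 1.7992e+02 -3.0000e-02  7.8650e+01]
```

```bash
python3 -m inch '[[0,0,-0.01,0,0,0,1],[0,0,-0.03,0,0,0,1],[0,0,-0.065,0,0,0,1],[0,0,-0.1,0,0,0,1],[0,0,-0.115,0,0,0,1],[0,0,-0.115,0,0,0,1]]';python3 dl.py 0.5679 -0.1665 0.13 76.6
```

```text
time: 4.07
ee_pos: [0.5672, 0.1678, 0.1339]
tcp_rot: [179.8, -0.1, 78.7]
wrist_force: [0.3, -0.2, 0.7]
opening: 0.0158
shift [-0.3277  0.0664  0.0033] turn [ 0.0038 -0.0027  0.036 ] t 4.0667 F [ 0.32 -0.21  0.69] op 0.0158 pos [0.5672 0.1678 0.1339] rpy [ 1.7978e+02 -1.5000e-01  7.8660e+01]
```

```bash
python3 -m inch '[[-0.03,0.006,0.003,0,0,0.036,1],[-0.07,0.014,0.003,0,0,0.036,1],[-0.11,0.022,0.003,0,0,0.036,1],[-0.15,0.03,0.003,0,0,0.036,1],[-0.19,0.038,0.003,0,0,0.036,1],[-0.23,0.046,0.003,0,0,0.036,1],[-0.27,0.054,0.003,0,0,0.036,1],[-0.305,0.062,0.003,0,0,0.036,1],[-0.32,0.065,0.003,0,0,0.036,1],[-0.328,0.0665,0.003,0,0,0.036,1],[-0.328,0.0665,0.003,0,0,0.036,1],[-0.328,0.0665,0.003,0,0,0.036,1]]'
python3 - <<'E'
from h import *
for n in("wrist","top","scene"):
    p,d,K,M=cam(n); save(n+"2",p); np.savez(n+"2",p=p,d=d,K=K,M=M)
E
python3 dl.py 0.5679 -0.1665 0.13 76.6
```

```text
time: 5.07
ee_pos: [0.5666, -0.1666, 0.1256]
tcp_rot: [-179.9, -0.0, 76.6]
wrist_force: [1.1, -0.7, -0.5]
opening: 0.0163
shift [-0.0004  0.001  -0.0038] turn [-0.0005 -0.0003  0.0016] t 5.2167 F [ 0.38  0.84 -0.84] op 0.0161 pos [ 0.5671 -0.1658  0.1262] rpy [-1.7997e+02 -2.0000e-02  7.6690e+01]
```

View pics/wrist2.png

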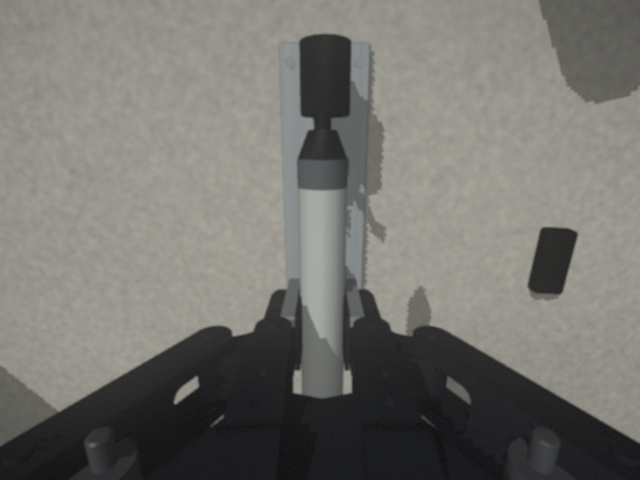

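View pics/scene2.png

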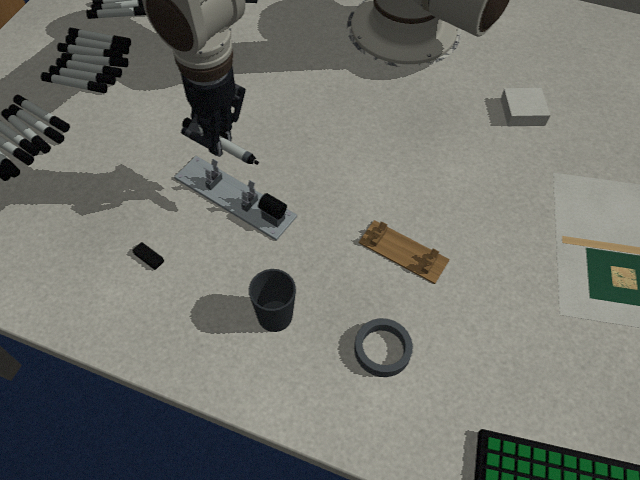

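Wrist view: the marker is held straight, with its axis at column 323 and nib near (322,120). The socket is at (325,36–117) and the dock base spans columns 280–370. I'll measure both in the tool frame from this same view.

```bash
cat > mt.py <<'E'
import sys; from h import *
f=np.load(sys.argv[1]);p,d,K=[f[k] for k in"pdK"]; W=f["M"]
i=optics.camera_info("wrist");C=cloud(d,K,np.array(i["mount"]));Cw=cloud(d,K,W);zw=Cw[...,2]
v,u=np.mgrid[:480,:640]
hi=(d>0)&(u>285)&(u<362)&(C[...,2]<.02)&(C[...,0]>.015)&(abs(C[...,1])<.02)
P=C[hi];xs=[];cs=[]
print("nib x max(tool)",P[:,0].max(), "front clusters",np.percentile(P[:,0],[99,99.9]))
for a in np.arange(.02,.062,.006):
    k=P[abs(P[:,0]-a)<.003]; 
    if len(k)>10: xs.append(a);cs.append([(k[:,1].min()+k[:,1].max())/2,np.percentile(k[:,2],3),np.ptp(k[:,1])])
cs=np.array(cs);print(np.c_[xs,cs].round(4)); print("yaw slope,pitch slope deg",np.degrees(np.polyfit(xs,cs[:,0],1)[0]),np.degrees(np.polyfit(xs,cs[:,1],1)[0]),"y0",np.polyfit(xs,cs[:,0],1)[1])
b=(d>0)&(zw>.003)&(zw<.014)&(abs(C[...,1])<.045)&(C[...,0]>.03)&(C[...,0]<.16)
hsv=cv2.cvtColor(p,cv2.COLOR_RGB2HSV)
P=C[b];print("base z world",np.median(zw[b]),len(P),"x end",P[:,0].max());xs=[];cs=[]
for a in np.arange(.05,.125,.008):
    k=P[abs(P[:,0]-a)<.003]
    if len(k)>10: xs.append(a);cs.append([k[:,1].min(),k[:,1].max()])
cs=np.array(cs);print(np.c_[xs,cs,cs.mean(1),np.ptp(cs,1)].round(4));print("dock yaw deg, y at 0",np.degrees(np.polyfit(xs,cs.mean(1),1)[0]),np.polyfit(xs,cs.mean(1),1)[1])
s=(d>0)&(zw>.045)&(zw<.075)&(C[...,0]>.06)&(abs(C[...,1])<.03)&(C[...,2]>.03)
P=C[s];print("socket",len(P),P.min(0),P.max(0),"zmax w",zw[s].max())
for a in np.arange(.06,.15,.01):
    k=P[abs(P[:,0]-a)<.004]
    if len(k)>10: print(a.round(3),k[:,1].min().round(4),k[:,1].max().round(4),((k[:,1].min()+k[:,1].max())/2).round(4),len(k))
E
python3 mt.py wrist2.npz
```

```text
nib x max(tool) 0.07913774522963568 front clusters [0.07780045 0.07905265]
[[ 0.02    0.0001 -0.076   0.019 ]
 [ 0.026  -0.0006 -0.0291  0.0174]
 [ 0.032  -0.0006 -0.0292  0.0181]
 [ 0.038  -0.0006 -0.0291  0.0179]
 [ 0.044  -0.0006 -0.0291  0.0176]
 [ 0.05   -0.0005 -0.0291  0.0181]
 [ 0.056  -0.0005 -0.0295  0.0176]]
yaw slope,pitch slope deg -0.6004591609151055 47.57206790791223 y0 -6.691784824731864e-05
base z world 0.008582742719363101 6193 x end 0.1534077021299332
[[ 0.05   -0.0308  0.0323  0.0008  0.0631]
 [ 0.058  -0.0306  0.0328  0.0011  0.0635]
 [ 0.066  -0.031   0.0325  0.0008  0.0635]
 [ 0.074  -0.0309  0.033   0.0011  0.0639]
 [ 0.082  -0.0305  0.0327  0.0011  0.0631]
 [ 0.09   -0.031   0.0323  0.0007  0.0634]
 [ 0.098  -0.0307  0.0328  0.0011  0.0635]
 [ 0.106  -0.0305  0.0325  0.001   0.063 ]
 [ 0.114  -0.0434  0.0332 -0.0051  0.0766]
 [ 0.122  -0.0307  0.0327  0.001   0.0634]]
dock yaw deg, y at 0 -1.7557737896133065 0.0029825971543266877
socket 4012 [ 0.08328485 -0.01411674  0.06112033] [0.12551745 0.01616807 0.08035281] zmax w 0.06453743618612084
0.08 -0.0137 0.0154 0.0009 55
0.09 -0.0137 0.0161 0.0012 741
0.1 -0.0141 0.0158 0.0009 777
0.11 -0.014 0.0161 0.0011 802
0.12 -0.0137 0.016 0.0011 833
```

```bash
python3 -m inch '[[-0.0015,0.0016,0.03,0,0,0,1],[-0.0015,0.0016,0.06,0,0,0,1],[-0.0015,0.0016,0.072,0,0,0,1],[-0.0015,0.0016,0.078,0,0,0,1],[-0.0015,0.0016,0.078,0,0,0,1],[-0.0015,0.0016,0.078,0,0,0,1]]' 80
python3 - <<'E'
from h import *
for n in("wrist","top"):
    p,d,K,M=cam(n); save(n+"3",p); np.savez(n+"3",p=p,d=d,K=K,M=M)
E
python3 mt.py wrist3.npz | grep -v base; python3 dl.py 0.5679 -0.1665 0.03 76.6
```

```text
time: 5.72
ee_pos: [0.5688, -0.1689, 0.0495]
tcp_rot: [179.9, 0.0, 76.6]
wrist_force: [0.3, -1.6, 0.7]
opening: 0.0159
nib x max(tool) 0.1189234063182108 front clusters [0.11508227 0.11701938]
[[ 0.02    0.0001 -0.0817  0.0191]
 [ 0.026  -0.0006 -0.0291  0.0174]
 [ 0.032  -0.0005 -0.0292  0.0181]
 [ 0.038  -0.0005 -0.0292  0.0178]
 [ 0.044  -0.0005 -0.0291  0.0176]
 [ 0.05   -0.0013 -0.0291  0.0259]
 [ 0.056  -0.0013 -0.0292  0.0263]]
yaw slope,pitch slope deg -1.9013138877229394 53.66929254757512 y0 0.0005947109900656163
[[ 0.05   -0.0337  0.0302 -0.0018  0.0639]
 [ 0.058  -0.0339  0.0298 -0.002   0.0637]
 [ 0.066  -0.0339  0.03   -0.0019  0.064 ]
 [ 0.074  -0.0335  0.0303 -0.0016  0.0639]
 [ 0.082  -0.0336  0.0302 -0.0017  0.0637]
 [ 0.09   -0.0337  0.03   -0.0018  0.0637]
 [ 0.098  -0.0338  0.0302 -0.0018  0.064 ]
 [ 0.106  -0.034   0.0302 -0.0019  0.0642]
 [ 0.114  -0.0337  0.0305 -0.0016  0.0642]
 [ 0.122  -0.0334  0.0303 -0.0015  0.0637]]
dock yaw deg, y at 0 0.20987521611032456 -0.002085574307529078
shift [ 0.0024 -0.002   0.0202] turn [0.0025 0.0001 0.0001] t 5.8167 F [ 0.31 -0.72  0.45] op 0.0152 pos [ 0.5692 -0.1692  0.0502] rpy [179.85   0.    76.61]Traceback (most recent call last):
  File "mt.py", line 20, in <module>
    P=C[s];print("socket",len(P),P.min(0),P.max(0),"zmax w",zw[s].max())
                                 ~~~~~^^^
    return umr_minimum(a, axis, None, out, keepdims, initial, where)
ValueError: zero-size array to reduction operation minimum which has no identity
```

View pics/wrist3.png

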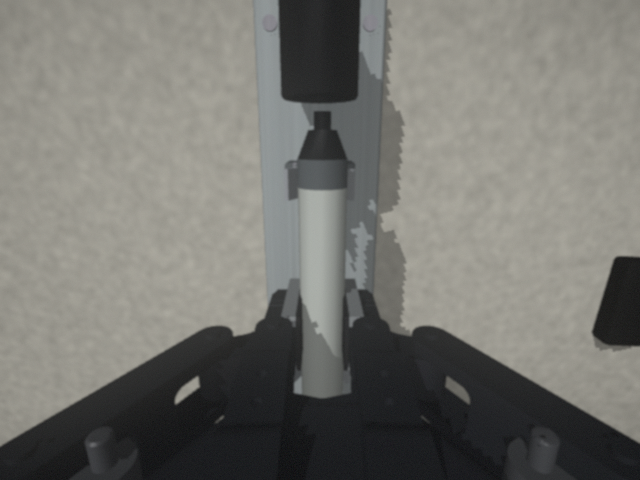

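Wrist view: nib at (322,112), socket mouth at row ~102 spanning columns 280–358, front clip jaws at (292,165) and (350,165) straddling the barrel. The marker sits about 1.2 mm off the dock centreline, so I'll correct that and check the axial gap.

```bash
python3 - <<'E'
from h import *
f=np.load("wrist3.npz");p,d,K,W=[f[k] for k in"pdKM"];M=np.array(optics.camera_info("wrist")["mount"]);C=cloud(d,K,M);zw=cloud(d,K,W)[...,2]
for lo,hi,nm in((0,.1,"")),:
  for r in range(94,132,2):
    print(r,[(C[r,c].round(4).tolist(),round(float(zw[r,c]),3)) for c in(300,322,345)])
E
```

```text
94 [([0.0858, -0.0084, -0.0104], 0.06), ([0.0856, -0.0003, -0.012], 0.061), ([0.0859, 0.0081, -0.0091], 0.059)]
96 [([0.0851, -0.0084, -0.0099], 0.059), ([0.0878, -0.0004, 0.0137], 0.036), ([0.0853, 0.0082, -0.008], 0.058)]
98 [([0.0866, -0.0097, 0.0104], 0.039), ([0.0869, -0.0004, 0.0131], 0.036), ([0.0861, 0.0091, 0.0059], 0.044)]
100 [([0.0859, -0.0097, 0.0107], 0.039), ([0.0862, -0.0004, 0.0139], 0.036), ([0.0856, 0.0092, 0.0077], 0.042)]
102 [([0.0853, -0.0098, 0.0126], 0.037), ([0.0854, -0.0004, 0.0141], 0.035), ([0.088, 0.0113, 0.0406], 0.009)]
104 [([0.087, -0.0115, 0.0404], 0.009), ([0.0871, -0.0004, 0.042], 0.008), ([0.0871, 0.0114, 0.042], 0.008)]
106 [([0.086, -0.0115, 0.0401], 0.009), ([0.0861, -0.0004, 0.0413], 0.008), ([0.0861, 0.0114, 0.0406], 0.009)]
108 [([0.0851, -0.0115, 0.0403], 0.009), ([0.0852, -0.0004, 0.0415], 0.008), ([0.0852, 0.0114, 0.0413], 0.008)]
110 [([0.0842, -0.0116, 0.0412], 0.008), ([0.0842, -0.0004, 0.0413], 0.008), ([0.0842, 0.0114, 0.0415], 0.008)]
112 [([0.0833, -0.0117, 0.0421], 0.007), ([0.0787, -0.0004, -0.023], 0.073), ([0.0832, 0.0114, 0.0
[... 323 characters left out ...]
 0.0115, 0.0408], 0.009)]
120 [([0.0793, -0.0117, 0.0408], 0.009), ([0.0762, -0.0004, -0.0222], 0.072), ([0.0793, 0.0115, 0.0407], 0.009)]
122 [([0.0784, -0.0117, 0.0413], 0.008), ([0.0755, -0.0004, -0.0231], 0.073), ([0.0783, 0.0115, 0.0406], 0.009)]
124 [([0.0774, -0.0118, 0.0418], 0.008), ([0.0749, -0.0004, -0.0231], 0.073), ([0.0773, 0.0115, 0.0401], 0.009)]
126 [([0.0764, -0.0118, 0.0424], 0.007), ([0.0743, -0.0004, -0.022], 0.072), ([0.0763, 0.0115, 0.0399], 0.01)]
128 [([0.0754, -0.0118, 0.0409], 0.009), ([0.0736, -0.0004, -0.0211], 0.071), ([0.0754, 0.0115, 0.0397], 0.01)]
130 [([0.0744, -0.0118, 0.0412], 0.008), ([0.0729, -0.0004, -0.0241], 0.074), ([0.0744, 0.0116, 0.0415], 0.008)]
```

```bash
python3 -m inch '[[0,-0.0012,0.002,0,0,0,1],[0,-0.0012,0.004,0,0,0,1],[0,-0.0012,0.006,0,0,0,1],[0,-0.0012,0.008,0,0,0,1],[0,-0.0012,0.008,0,0,0,1]]'; python3 dl.py 0.5679 -0.1665 0.0265 76.6; python3 -m inch '[[0,0,0.0015,0,0,0,1],[0,0,0.003,0,0,0,1],[0,0,0.0045,0,0,0,1],[0,0,0.0045,0,0,0,1]]'; python3 dl.py 0.5679 -0.1665 0.0265 76.6
```

```text
time: 6.23
ee_pos: [0.5673, -0.169, 0.0404]
tcp_rot: [180.0, -0.0, 76.6]
wrist_force: [0.5, -0.6, 0.9]
opening: 0.0158
shift [ 0.0026 -0.      0.0139] turn [ 0.0006 -0.     -0.0002] t 6.2333 F [ 0.47 -0.59  0.94] op 0.0158 pos [ 0.5673 -0.169   0.0404] rpy [179.97  -0.    76.59]
time: 6.57
ee_pos: [0.5677, -0.1691, 0.0368]
tcp_rot: [179.9, 0.0, 76.6]
wrist_force: [0.5, 0.6, 6.2]
opening: 0.0158
shift [ 0.0026 -0.0004  0.0103] turn [ 0.0018  0.     -0.0002] t 6.5667 F [0.55 0.64 6.2 ] op 0.0158 pos [ 0.5677 -0.1691  0.0368] rpy [179.9    0.    76.59]
```

```bash
python3 -m inch '[[0,0,0.001,0,0,0,1],[0,0,0.002,0,0,0,1],[0,0,0.002,0,0,0,1]]'; python3 -m inch '[[0,0,0.001,0,0,0,1],[0,0,0.002,0,0,0,1],[0,0,0.002,0,0,0,1]]';python3 -m inch '[[0,0,0.001,0,0,0,1],[0,0,0.002,0,0,0,1],[0,0,0.002,0,0,0,1]]'; python3 dl.py 0.5679 -0.1665 0.0265 76.6
```

```text
time: 6.82
ee_pos: [0.5675, -0.169, 0.0345]
tcp_rot: [179.9, -0.0, 76.6]
wrist_force: [0.1, -0.5, 4.1]
opening: 0.0161
time: 7.07
ee_pos: [0.5671, -0.1689, 0.0315]
tcp_rot: [-180.0, 0.0, 76.6]
wrist_force: [1.2, -0.3, 0.3]
opening: 0.0156
time: 7.32
ee_pos: [0.5669, -0.1688, 0.0291]
tcp_rot: [-180.0, -0.0, 76.6]
wrist_force: [2.6, -1.8, -3.5]
opening: 0.0156
shift [0.0025 0.0005 0.0026] turn [-0.0008 -0.     -0.0001] t 7.3167 F [ 2.62 -1.78 -3.53] op 0.0156 pos [ 0.5669 -0.1688  0.0291] rpy [-179.95   -0.     76.6 ]
```

```bash
python3 -m inch '[[0,0,0.001,0,0,0,1],[0,0,0.0015,0,0,0,1],[0,0,0.0015,0,0,0,1]]'; python3 -m inch '[[0,0,0.001,0,0,0,1],[0,0,0.001,0,0,0,1],[0,0,0.001,0,0,0,1]]';python3 -m inch '[[0,0,0.0005,0,0,0,1],[0,0,0.0005,0,0,0,1]]'; python3 dl.py 0.5679 -0.1665 0.0265 76.6
```

```text
time: 7.57
ee_pos: [0.5669, -0.1689, 0.0279]
tcp_rot: [-180.0, 0.0, 76.6]
wrist_force: [2.6, -1.1, -3.3]
opening: 0.016
time: 7.82
ee_pos: [0.5671, -0.1689, 0.0272]
tcp_rot: [-180.0, -0.0, 76.6]
wrist_force: [2.2, -1.6, -2.7]
opening: 0.0157
time: 7.98
ee_pos: [0.5671, -0.1689, 0.027]
tcp_rot: [180.0, 0.0, 76.6]
wrist_force: [1.2, -0.5, -0.4]
opening: 0.0155
shift [0.0025 0.0002 0.0005] turn [ 0.0001  0.     -0.0001] t 7.9833 F [ 1.24 -0.48 -0.41] op 0.0155 pos [ 0.5671 -0.1689  0.027 ] rpy [179.99   0.    76.59]
```

```bash
python3 -m inch '[[0,0,0.0005,0,0,0,1],[0,0,0.0005,0,0,0,1]]';python3 -m inch '[[0,0,0.0005,0,0,0,1],[0,0,0.0005,0,0,0,1]]';
python3 - <<'E'
from h import *
for n in("wrist","scene"):
    p,d,K,M=cam(n); save(n+"4",p); np.savez(n+"4",p=p,d=d,K=K,M=M)
f=np.load("wrist4.npz");p,d,K,W=[f[k] for k in"pdKM"];C=cloud(d,K,np.array(optics.camera_info("wrist")["mount"]));Cw=cloud(d,K,W)
for a in np.arange(.026,.07,.004):
    s=(d>0)&(abs(C[...,0]-a)<.002)&(abs(C[...,1]+.0005)<.0025); print(round(a,3),np.median(C[s][:,2]).round(4),np.median(Cw[s][:,2]).round(4))
c=322
for r in range(60,130,3): print(r,C[r,c].round(4),Cw[r,c,2].round(4))
a=p[0:300,200:450];save("w4c",cv2.resize(a,None,fx=2,fy=2,interpolation=2))
E
python3 dl.py 0.5679 -0.1665 0.0265 76.6
```

```text
time: 8.15
ee_pos: [0.5672, -0.1689, 0.0269]
tcp_rot: [180.0, 0.0, 76.6]
wrist_force: [-0.7, -0.5, 3.7]
opening: 0.0157
time: 8.32
ee_pos: [0.5673, -0.169, 0.0268]
tcp_rot: [179.9, 0.0, 76.6]
wrist_force: [-2.4, 0.7, 7.7]
opening: 0.0158
0.026 -0.0282 0.0551
0.03 -0.0282 0.0551
0.034 -0.0283 0.0552
0.038 -0.0283 0.0551
0.042 -0.0284 0.0552
0.046 -0.0283 0.0552
0.05 -0.0282 0.055
0.054 -0.0286 0.0555
0.058 -0.0286 0.0555
0.062 -0.0285 0.0554
0.066 -0.0271 0.054
0.07 -0.0255 0.0524
60 [ 0.092  -0.0003 -0.0349] 0.0618
63 [ 0.0912 -0.0003 -0.0351] 0.062
66 [ 0.0903 -0.0003 -0.0355] 0.0623
69 [ 0.0895 -0.0003 -0.0355] 0.0624
72 [ 0.0887 -0.0003 -0.0359] 0.0628
75 [ 0.088  -0.0003 -0.0353] 0.0621
78 [ 0.0873 -0.0003 -0.0346] 0.0615
81 [ 0.0863 -0.0003 -0.0356] 0.0625
84 [ 0.0856 -0.0003 -0.0349] 0.0617
87 [ 0.0882 -0.0003 -0.0097] 0.0366
90 [ 0.0872 -0.0004 -0.0094] 0.0363
93 [ 0.0864 -0.0004 -0.0082] 0.035
96 [ 0.0883 -0.0004  0.0185] 0.0084
99 [ 0.087  -0.0004  0.0179] 0.0089
102 [ 0.0858 -0.0004  0.0184] 0.0085
105 [ 0.0845 -0.0004  0.0176] 0.0092
108 [ 0.0833 -0.0004  0.0187] 0.0081
111 [ 0.079  -0.0004 -0.0237] 0.0505
114 [ 0.0781 -0.0004 -0.0221] 0.049
117 [ 0.077  -0.0004 -0.0242] 0.051
120 [ 0.0762 -0.0004 -0.0225] 0.0494
123 [ 0.0752 -0.0004 -0.024 ] 0.0508
126 [ 0.0743 -0.0004 -0.0215] 0.0483
129 [ 0.0733 -0.0004 -0.0216] 0.0484
shift [0.0025 0.     0.0004] turn [ 0.0009  0.     -0.0002] t 8.4167 F [-1.69  0.88  7.44] op 0.0157 pos [ 0.5673 -0.169   0.0269] rpy [179.95   0.    76.59]
```

View pics/w4c.png

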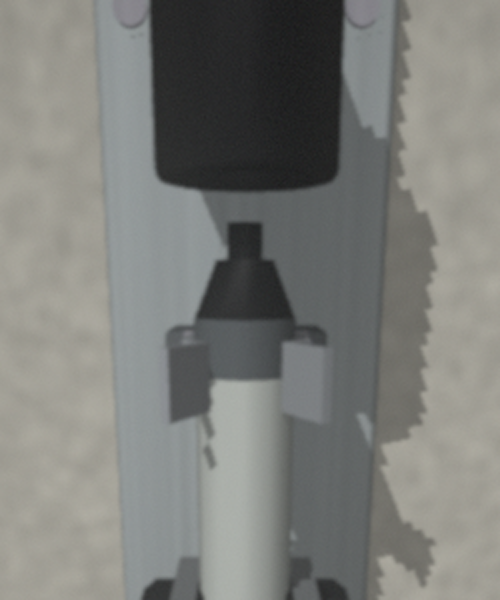

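Crop: the barrel is between the front clip jaws ((190,380) and (305,380) in the crop), nib below the socket mouth with a visible gap. The crest is level at z≈55 mm (46+9), so it is seated, and the nib is about 6.5 mm short. Next I'll relax the downward press and slide.

```bash
cat > ax.py <<'E'
from h import *
o=telemetry.get_obs();a=np.array([.2318,.9728,0]);F=o["wrist_force"];print("axial F %.2f side %.2f up %.2f  axial pos mm %.2f z %.2f t %.2f"%(F@a,F@[.9728,-.2318,0],F[2],o["ee_pos"]@a*1000,o["ee_pos"][2]*1000,o["time"]))
E
python3 -m inch '[[0,0,-0.0005,0,0,0,1],[0,0,-0.0009,0,0,0,1]]'>/dev/null; python3 ax.py
python3 -m inch '[[0.001,0,0,0,0,0,1],[0.002,0,0,0,0,0,1],[0.003,0,0,0,0,0,1],[0.004,0,0,0,0,0,1]]'>/dev/null;python3 ax.py
python3 -m inch '[[0.001,0,0,0,0,0,1],[0.002,0,0,0,0,0,1],[0.003,0,0,0,0,0,1]]'>/dev/null;python3 ax.py
python3 -m inch '[[0.001,0,0,0,0,0,1],[0.002,0,0,0,0,0,1],[0.003,0,0,0,0,0,1]]'>/dev/null;python3 ax.py
```

```text
axial F 0.40 side 1.32 up -0.85  axial pos mm -32.85 z 27.00 t 8.58
axial F -2.90 side 1.73 up 3.18  axial pos mm -28.94 z 26.91 t 8.92
axial F -3.48 side 1.40 up 4.99  axial pos mm -25.85 z 26.92 t 9.17
axial F -2.78 side 2.08 up 4.52  axial pos mm -22.83 z 26.89 t 9.42
```

```bash
python3 -m inch '[[0.001,0,-0.0003,0,0,0,1],[0.002,0,-0.0004,0,0,0,1],[0.003,0,-0.0004,0,0,0,1]]'>/dev/null;python3 ax.py
python3 -m inch '[[0.0005,0,0,0,0,0,1],[0.001,0,0,0,0,0,1]]'>/dev/null;python3 ax.py
python3 -m inch '[[0.0005,0,0,0,0,0,1]]'>/dev/null;python3 ax.py
python3 -m inch '[[0.0005,0,0,0,0,0,1]]'>/dev/null;python3 ax.py
python3 -m inch '[[0.0005,0,0,0,0,0,1]]'>/dev/null;python3 ax.py
python3 -m inch '[[0.0005,0,0,0,0,0,1]]'>/dev/null;python3 ax.py
```

```text
axial F -2.00 side 1.53 up 2.12  axial pos mm -19.70 z 26.92 t 9.67
axial F -2.15 side 2.38 up 1.70  axial pos mm -18.69 z 26.94 t 9.83
axial F -1.96 side 2.51 up 1.66  axial pos mm -18.25 z 26.96 t 9.92
axial F -2.64 side 1.55 up 1.70  axial pos mm -17.76 z 26.95 t 10.00
axial F -1.99 side 1.52 up 0.84  axial pos mm -17.27 z 26.95 t 10.08
axial F -2.14 side 1.88 up 0.44  axial pos mm -16.78 z 26.96 t 10.17
```

```bash
cat >> ax.py <<'E'
import sys; sys.exit(F@a < -4)
E
python3 -m inch '[[0.0005,0,0,0,0,0,1]]'>/dev/null;python3 ax.py &&
python3 -m inch '[[0.0005,0,0,0,0,0,1]]'>/dev/null&&python3 ax.py &&
python3 -m inch '[[0.0005,0,0,0,0,0,1]]'>/dev/null&&python3 ax.py &&
python3 -m inch '[[0.0005,0,0,0,0,0,1]]'>/dev/null&&python3 ax.py &&
python3 -m inch '[[0.0005,0,0,0,0,0,1]]'>/dev/null&&python3 ax.py &&
python3 -m inch '[[0.0005,0,0,0,0,0,1]]'>/dev/null&&python3 ax.py &&
python3 -m inch '[[0.0005,0,0,0,0,0,1]]'>/dev/null&&python3 ax.py &&
python3 -m inch '[[0.0005,0,0,0,0,0,1]]'>/dev/null&&python3 ax.py &&
python3 -m inch '[[0.0005,0,0,0,0,0,1]]'>/dev/null&&python3 ax.py &&
python3 -m inch '[[0.0005,0,0,0,0,0,1]]'>/dev/null&&python3 ax.py &&
python3 -m inch '[[0.0005,0,0,0,0,0,1]]'>/dev/null&&python3 ax.py &&
python3 -m inch '[[0.0005,0,0,0,0,0,1]]'>/dev/null&&python3 ax.py
```

```text
axial F -2.42 side 2.10 up -0.22  axial pos mm -16.27 z 26.96 t 10.25False
```

```bash
sed -i 's/sys.exit(F@a < -4)/sys.exit(int(F@a < -4))/' ax.py
python3 -m inch '[[0.0005,0,0,0,0,0,1]]'>/dev/null;python3 ax.py &&
python3 -m inch '[[0.0005,0,0.0002,0,0,0,1]]'>/dev/null&&python3 ax.py &&
python3 -m inch '[[0.0005,0,0,0,0,0,1]]'>/dev/null&&python3 ax.py &&
python3 -m inch '[[0.0005,0,0,0,0,0,1]]'>/dev/null&&python3 ax.py &&
python3 -m inch '[[0.0005,0,0,0,0,0,1]]'>/dev/null&&python3 ax.py &&
python3 -m inch '[[0.0005,0,0,0,0,0,1]]'>/dev/null&&python3 ax.py &&
python3 -m inch '[[0.0005,0,0,0,0,0,1]]'>/dev/null&&python3 ax.py &&
python3 -m inch '[[0.0005,0,0,0,0,0,1]]'>/dev/null&&python3 ax.py &&
python3 -m inch '[[0.0005,0,0,0,0,0,1]]'>/dev/null&&python3 ax.py &&
python3 -m inch '[[0.0005,0,0,0,0,0,1]]'>/dev/null&&python3 ax.py &&
python3 -m inch '[[0.0005,0,0,0,0,0,1]]'>/dev/null&&python3 ax.py &&
python3 -m inch '[[0.0005,0,0,0,0,0,1]]'>/dev/null&&python3 ax.py
```

```text
axial F -1.50 side 2.27 up 0.15  axial pos mm -15.76 z 27.01 t 10.33
axial F -2.71 side 1.93 up 2.54  axial pos mm -15.29 z 26.92 t 10.42
axial F -2.18 side 1.61 up 0.80  axial pos mm -14.82 z 26.97 t 10.50
axial F -2.07 side 2.06 up 1.23  axial pos mm -14.30 z 26.99 t 10.58
axial F -2.08 side 2.37 up 0.86  axial pos mm -13.80 z 26.98 t 10.67
axial F -2.65 side 1.52 up 1.26  axial pos mm -13.31 z 26.99 t 10.75
axial F -2.45 side 2.00 up 1.25  axial pos mm -12.82 z 26.96 t 10.83
axial F -2.34 side 0.95 up 0.87  axial pos mm -12.34 z 26.93 t 10.92
axial F -3.14 side 1.94 up 1.27  axial pos mm -11.83 z 26.97 t 11.00
axial F -1.26 side 1.60 up 1.41  axial pos mm -11.29 z 26.96 t 11.08
axial F -2.74 side 1.65 up 0.66  axial pos mm -10.80 z 26.93 t 11.17
axial F -2.72 side 1.68 up 2.01  axial pos mm -10.30 z 26.98 t 11.25
```

```bash
python3 -m inch '[[0.0005,0,0,0,0,0,1]]'>/dev/null;python3 ax.py &&
python3 -m inch '[[0.0005,0,0,0,0,0,1]]'>/dev/null&&python3 ax.py &&
python3 -m inch '[[0.0005,0,0,0,0,0,1]]'>/dev/null&&python3 ax.py &&
python3 -m inch '[[0.0005,0,0,0,0,0,1]]'>/dev/null&&python3 ax.py &&
python3 -m inch '[[0.0005,0,0,0,0,0,1]]'>/dev/null&&python3 ax.py &&
python3 -m inch '[[0.0005,0,0,0,0,0,1]]'>/dev/null&&python3 ax.py &&
python3 -m inch '[[0.0005,0,0,0,0,0,1]]'>/dev/null&&python3 ax.py &&
python3 -m inch '[[0.0005,0,0,0,0,0,1]]'>/dev/null&&python3 ax.py &&
python3 -m inch '[[0.0005,0,0,0,0,0,1]]'>/dev/null&&python3 ax.py &&
python3 -m inch '[[0.0005,0,0,0,0,0,1]]'>/dev/null&&python3 ax.py &&
python3 -m inch '[[0.0005,0,0,0,0,0,1]]'>/dev/null&&python3 ax.py &&
python3 -m inch '[[0.0005,0,0,0,0,0,1]]'>/dev/null&&python3 ax.py
```

```text
axial F -3.50 side 1.87 up 2.20  axial pos mm -9.81 z 26.95 t 11.33
axial F -1.61 side 2.04 up 1.94  axial pos mm -9.32 z 26.95 t 11.42
axial F -2.13 side 2.61 up 2.58  axial pos mm -8.81 z 26.94 t 11.50
axial F -1.38 side 1.13 up 2.00  axial pos mm -8.30 z 26.93 t 11.58
axial F -2.09 side 2.08 up 2.71  axial pos mm -7.80 z 26.96 t 11.67
axial F -2.57 side 1.64 up 1.11  axial pos mm -7.32 z 26.91 t 11.75
axial F -2.23 side 1.43 up 1.19  axial pos mm -6.81 z 26.97 t 11.83
axial F -2.74 side 2.12 up 1.63  axial pos mm -6.34 z 26.93 t 11.92
axial F -2.20 side 1.41 up 1.89  axial pos mm -5.81 z 26.92 t 12.00
axial F -3.35 side 1.73 up 2.11  axial pos mm -5.29 z 26.93 t 12.08
axial F -2.25 side 1.95 up 1.64  axial pos mm -4.81 z 26.95 t 12.17
axial F -4.69 side 2.40 up 1.83  axial pos mm -4.38 z 26.98 t 12.25
```

```bash
python3 -m inch '[[0,0,0,0,0,0,1]]'>/dev/null;python3 ax.py
python3 -m inch '[[0.0002,0,0,0,0,0,1]]'>/dev/null;python3 ax.py
python3 -m inch '[[0,0,0,0,0,0,1]]'>/dev/null;python3 ax.py
```

```text
axial F -2.53 side 2.02 up 1.20  axial pos mm -4.38 z 26.95 t 12.33
axial F -4.98 side 2.31 up 1.17  axial pos mm -4.39 z 26.96 t 12.42
axial F -3.11 side 1.91 up 3.23  axial pos mm -4.36 z 26.95 t 12.50
```

```bash
python3 -m inch '[[0.0002,0,0,0,0,0,1],[0.0002,0,0,0,0,0,1]]'>/dev/null;python3 ax.py
python3 -m inch '[[0,0,0,0,0,0,1]]'>/dev/null;python3 ax.py
python3 -m inch '[[0,0,0,0,0,0,1]]'>/dev/null;python3 ax.py
```

```text
axial F -4.54 side 1.45 up 1.74  axial pos mm -4.35 z 26.98 t 12.67
axial F -5.64 side 2.70 up 1.46  axial pos mm -4.34 z 26.93 t 12.75
axial F -4.89 side 2.74 up 2.39  axial pos mm -4.36 z 26.93 t 12.83
```

```bash
python3 -m inch '[[0.0002,0,0,0,0,0,1],[0.0002,0,0,0,0,0,1]]'>/dev/null;python3 ax.py
python3 -m inch '[[0,0,0,0,0,0,1]]'>/dev/null;python3 ax.py
python3 -m inch '[[0,0,0,0,0,0,1]]'>/dev/null;python3 ax.py
python3 -m inch '[[0,0,0,0,0,0,1]]'>/dev/null;python3 ax.py
```

```text
axial F -6.63 side 1.04 up 2.39  axial pos mm -4.34 z 26.94 t 13.00
axial F -4.86 side 1.83 up 2.09  axial pos mm -4.32 z 26.95 t 13.08
axial F -5.31 side 1.94 up 2.15  axial pos mm -4.33 z 26.97 t 13.17
axial F -5.63 side 1.51 up 2.00  axial pos mm -4.32 z 26.92 t 13.25
```

```bash
python3 -m inch '[[0.0002,0,0,0,0,0,1],[0.0002,0,0,0,0,0,1]]'>/dev/null;python3 ax.py
python3 -m inch '[[0,0,0,0,0,0,1]]'>/dev/null;python3 ax.py
python3 -m inch '[[0,0,0,0,0,0,1]]'>/dev/null;python3 ax.py
python3 -m inch '[[0,0,0,0,0,0,1]]'>/dev/null;python3 ax.py
```

```text
axial F -7.78 side 1.40 up 2.22  axial pos mm -4.28 z 26.91 t 13.42
axial F -7.40 side 2.00 up 0.90  axial pos mm -4.29 z 26.94 t 13.50
axial F -7.41 side 1.67 up 1.87  axial pos mm -4.29 z 26.94 t 13.58
axial F -6.99 side 1.72 up 1.36  axial pos mm -4.32 z 26.96 t 13.67
```

```bash
python3 -m inch '[[0,0,0,0,0,0,0.75],[0,0,0,0,0,0,0.6],[0,0,0,0,0,0,0.4],[0,0,0,0,0,0,0.2],[0,0,0,0,0,0,0],[0,0,0,0,0,0,0],[0,0,0,0,0,0,0],[0,0,0,0,0,0,0]]'; python3 ax.py
python3 -m inch '[[0,0,-0.01,0,0,0,0],[0,0,-0.03,0,0,0,0],[0,0,-0.06,0,0,0,0],[0,0,-0.09,0,0,0,0],[0,0,-0.1,0,0,0,0],[0,0,-0.1,0,0,0,0]]'
python3 - <<'E'
from h import *
p,d,K,M=cam("wrist"); save("w5",p); C=cloud(d,K,M); z=C[...,2]
a=np.array([.2318,.9728]); o=np.array([.5704,-.1558])
q=(C[...,:2]-o)@a; w=(C[...,:2]-o)@[-a[1],a[0]]
for x in np.arange(-.06,.065,.01):
    s=(d>0)&(abs(q-x)<.003)&(abs(w)<.016)&(z>.035)&(z<.075)
    if s.sum()>5: print(round(x,3),"crest",np.percentile(z[s],90).round(4),"mid w",((w[s].min()+w[s].max())/2).round(4))
p2=cam("scene")[0]; a=p2[140:260,150:330]; save("s5",cv2.resize(a,None,fx=4,fy=4,interpolation=2))
E
```

```text
time: 14.33
ee_pos: [0.5739, -0.1404, 0.027]
tcp_rot: [180.0, -0.0, 76.6]
wrist_force: [0.2, -0.8, 0.2]
opening: 0.0855
axial F -0.70 side 0.39 up 0.21  axial pos mm -3.51 z 26.95 t 14.33
time: 14.83
ee_pos: [0.5754, -0.1408, 0.1312]
tcp_rot: [179.7, -0.0, 76.6]
wrist_force: [0.9, 0.4, 0.4]
opening: 0.0855
-0.06 crest 0.0558 mid w 0.0004
-0.05 crest 0.0625 mid w 0.0003
-0.04 crest 0.0626 mid w 0.0006
-0.03 crest 0.0556 mid w 0.0003
-0.02 crest 0.0556 mid w 0.0007
-0.01 crest 0.0558 mid w 0.0007
0.0 crest 0.0555 mid w 0.0006
0.01 crest 0.0556 mid w 0.0006
0.02 crest 0.0556 mid w 0.0002
0.03 crest 0.0557 mid w 0.0001
0.04 crest 0.0634 mid w 0.0004
0.05 crest 0.0556 mid w 0.0005
0.06 crest 0.0557 mid w 0.0005
```

View pics/w5.png

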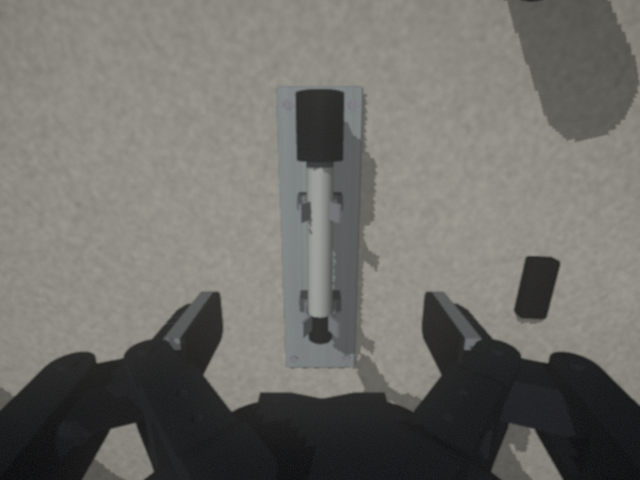

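View pics/s5.png

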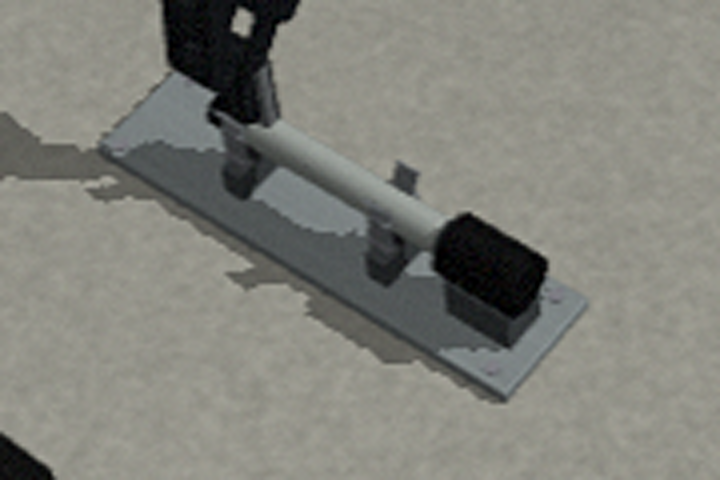

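Both views show the marker level in both clips: barrel along column 320 in the wrist view, nose inside the socket (mouth at row ~163), and the fingers clear. The crest is at z≈55.6 mm along its whole length.

```bash
python3 -c "
from h import *
print(order.job_done())"
```

```text
the job is handed in; nothing more can be done
None
```

The marker is docked and the job is handed in at about 15 s of the allowed 51 s; no verdict was reported.

- **Grasp and press:** I took the marker from its rest and pressed it into both clips with the nib about 6.5 mm outside the socket. I saw at most about 6 N at the necks, and pressed it onto the saddles with about 7.5 N.
- **Slide:** It slid about 28.5 mm with 2–3 N of drag. It then stopped against the plug, about 22 mm deep in the socket. I pushed to about 7.4 N in all, roughly 5 N above the drag, and let go.
- **Last checks:** After release the barrel crest was level at z ≈ 55.6 mm from end to end, where a fully seated barrel would be at 55 mm. It was centred within 1 mm, the nose was inside the socket, and the open gripper was about 10 cm above its docking height. In the last pictures the rest of the desk looked untouched.
- **Limits of the readings:** The wrist force is noisy by about ±1 N, so the push over drag could be 4–6 N. I did not check the nib's contact with the plug again after letting go.

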